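Second slotted weight onto the key-force tester

ROBOT

A 6-joint arm with a two-finger parallel gripper is mounted at the origin on the work surface. World frame = base frame: x ahead of the robot, y to its left, z up, the work surface at z = 0. Lengths are in m, angles in rad, forces in N, time in s.
With the tool pointing down it reaches from about 0.425 to 0.95 m from the base axis. Payload 3.5 kg.
Tool frame: the origin (TCP) lies at the very end of the fingers, on their centre line; the grasp point (between the pads) lies 19 mm behind it; z points along the fingers, y is the line along which they close (so a half turn about z gives the same grasp; the last joint's range is limited). The gripper opens to 85 mm and grips with 20 to 120 N. Pads are 22 mm wide; open, the fingers measure 114 mm over their backs; the gripper's body (76 mm by 85 mm) begins 54 mm behind the grasp point. The pads swing forward as they close: fully open they stand 13 mm farther back than shut.
Start: joints at [1.146, 0.286, 1.577, -0, 1.279, -0.15], TCP at [0.183, 0.65, 0.231] pointing down, gripper open.
Joint ranges: [-2.77, 2.77], [-0.9, 2.22], [0.21, 2.48], [-1.53, 4.67], [0.24, 2.81], [-2.84, 2.84]. Speed limits (rad/s): [2.79, 2.79, 3.14, 3.14, 3.14, 3.14].

INTERFACE

Orientations are given as a unit quaternion [x, y, z, w].
In Python, from plant import ctrl gives the robot as it stands.
- The arm moves only by the tool carry_out, never from a script. Its argument "deltas" is one flat list of numbers, 6 for each row, row after row: the shift along the tool's x, y, z in m, then the turn, a rotation vector about the tool's x, y, z in rad. A call has 1 to 5 rows; each row is the pose to reach, as a shift and turn from the pose commanded when the call began, along the tool's axes at that moment; what a row does not reach only later rows make up. A row lasts 1/8 s, in which the tool goes at most 62.5 mm and 10.7 degrees, less where a joint would pass 70% of its speed; a pose out of reach is approached as far as the arm can. A call with a gripper value outside its range is refused whole. "grip" is the opening in per cent of the stroke, from 0 (shut) to 100 (fully open), set as the call begins (left out, the last holds). The fingers move at their own pace and stop on an object; "grip_force" is the grip in N (left out, the last holds). Time passes only in rows, so rows that repeat a pose let the fingers close. It gives the time, the measured TCP pose, the force, the opening and the grip force at its end, in the units of the state.
- ctrl.get_state(): the state, without advancing time (a new reading comes with each control period).
- ctrl.read_camera(name): name is "scene" or "top"; returns (picture, depth): 384x512x3 uint8, red, green, blue; 384x512 float32, m along the optical axis (not along the pixel's ray), 0 where there is no reading.
- ctrl.camera_model(name): a dict with "intrinsics" (3x3 intrinsics, pixels), "extrinsics" (4x4, takes a point from world to camera coordinates). Camera axes: x right, y down, z forward; pixel columns grow to the right and rows downward; lengths in m; the calibration is good to about 2 mm. A picture is of the moment at which its call begins. camera_model takes no time and is no camera call.
- ctrl.sign_off(): hands the job in; it is judged then, once.
Trained networks look in the newest picture that a camera, given by its name, has taken for a name from the list of things; names that differ only in an ending like _2 or _b are one class to them, and where a whole thing is asked for, a point or a joint stands for the part that bears it (a point fixed in the world has none). Each returns a list of dicts, best first, with "score" (0 to 1); they miss things now and then, are a little off and sometimes report something else, mostly with a low value. They report only what shows in the picture. A call takes as long as a camera call.
- ctrl.find_in(camera, query): "uv" ([column, row] in pixels, amid what is visible of it).
The state is a dict: "time": time; "qpos": joint angles; "dq": joint speeds; "joint_efforts": joint torques, N m; "eef_pos": TCP position; "tcp_rot": TCP orientation; "contact_force": force on the tool from outside, world axes, zero at the start; "wrist_torque": the same for the moment, N m; "opening": opening from 0.0 (shut) to 1.0 (fully open); "finger_force": force on a finger pad.
Only numpy, scipy, OpenCV 4.12 (cv2) and the standard library are available. Lean on these libraries where they do the work, as an engineer would, in place of code of your own. Each camera call takes 0.05 s, during which the arm holds its last target. There are 200 camera calls.

TASK

Slide the loose big steel slotted weight in sideways under the black knob of the key-force tester, so that it rests flat on the steel weight already on the plunger, centred on the stem. Then turn the new weight until its slot points the opposite way from the slot of the weight beneath, so that neither can slip off, and let go. Leave everything else on the bench where it is.

Things in the scene. Friction and masses are not known exactly. Their poses are not given: they have to be found in the camera images.
- weight: The weight to load: bright steel slotted disc, 66 mm diameter, 26 mm thick, 0.6 kg, flat on a black rubber pad 4 mm thick, beside two smaller brass ones, slot pointing any way. The slot, 12 mm wide, runs straight from the centre out through the rim, so that the centre can sit on the stem. Origin: centre of the underside; x points out through the slot's mouth, z up. Grip the rim across a diameter.
- weight_slot (a point): The mouth of that weight's slot: on the rim, 33 mm along x from the centre and 13 mm above the underside
- lower_weight: Identical steel disc (66 mm diameter, 26 mm thick, 12 mm slot) already on the tester, lying on its pan around the stem. Origin: centre of the underside; x points out through the mouth of its slot, which faces the tester's column to within 30 degrees either way. It is loose and turns if dragged
- lower_weight_slot (a point): The mouth of the lower weight's slot, on its rim
- tester: Key-force tester, fixed: base 250 x 130 mm, yellow meter in a nest in front, vertical plunger, and behind it a round black column (26 mm diameter, top at 186 mm). Origin on the bench under the plunger's axis; x points from there to the column's axis, 50 mm away. Only 4 mm lie between weights and column, too little for a finger: a gripper on a weight can swing only about 55 degrees either side of x
- pan (a point): On the plunger's axis, at the top of its round pan (62 mm diameter), 120 mm above the bench when up. From it rises the stem, 8 mm diameter, ending in a black knob 30 mm in diameter, underside 64 mm and top 78 mm above the pan: over the lower weight 38 mm are free below the knob for the 26 mm weight
- plunger (a joint): Downward travel of the plunger in m: 0 up (as at the start, with the lower weight on it), end stop 0.006. A key under it holds it up like a spring: the second weight makes it sink about 3 mm, with pan, stem, knob and weights; it rises again when that weight is lifted (1.6 N/mm)
- brass_a: Small brass slotted weight, 48 mm diameter, 20 mm thick, on the black pad; stays there. Origin: centre of the underside
- brass_b: A second one, the same; stays there
- spare_meter: Yellow handheld meter, 170 x 78 x 36 mm, lying on the bench; not to be moved. Origin: centre of the underside
- thermometer: Orange pistol-shaped thermometer lying on its side, 150 x 140 x 44 mm; not to be moved. Origin: under the middle of its barrel
- tea: Amber bottle, 62 mm diameter, 170 mm tall, standing on the bench; not to be moved. Origin: centre of the underside
- driver: Screwdriver with a red handle, 190 mm long, lying on the bench; not to be moved

How it is judged:
On the way:
1. the steel weight has been slid onto the stem, between the knob and the weight beneath (horizontal distance between weight and pan below 0.006 m and z of weight in the frame of pan between 0.022 and 0.038 m), for 0.1 s.
At the end, for the whole second after the job is handed in: The steel weight lies flat (3 degrees) on the lower one, both within 6 mm of the stem's axis, the lower on the pan, the plunger down 1.5 mm or more; the new slot's mouth lies 23 mm or more beyond the lower weight's centre, away from its slot (opposite within 45 degrees); all at rest, let go (horizontal distance between each of weight, lower_weight and pan below 0.006 m and z of weight in the frame of lower_weight between 0.023 and 0.029 m and z of lower_weight in the frame of pan below 0.003 m and angle between each of weight, lower_weight's own z axis and vertical below 0.06 rad and x of weight_slot in the frame of lower_weight below -0.023 m and value of joint plunger above 0.0015 m and linear speed of each of weight, lower_weight below 0.02 m/s); the robot touches nothing.
It fails at once if a brass weight is moved more than 30 mm (distance of any of brass_a, brass_b from where it was at the start of the episode above 0.03 m).
It fails at once if the spare meter, thermometer, bottle or screwdriver is moved more than 30 mm (distance of any of spare_meter, thermometer, tea, driver from where it was at the start of the episode above 0.03 m).
It also fails if it takes over 48 s, if anything falls off the work surface, if the arm or the gripper's body presses on something with over 40 N, if the wrist force passes 120 N, or if a joint passes its speed limit or range.

## Working session

There is one attempt and no reset: what is moved stays moved. The work goes in short steps, Python scripts to look and compute and a tool call to move; the robot and the scene stay as the last step left them, time stands still between calls to the robot, and variables do not carry over. Pictures are saved under pics/ and viewed, at most 10 in all, crops included, and the job is handed in when it is done.

Besides the shell and the picture viewer there is one more tool, called after "Emit:" as a command line: name --argument value ..., lists and objects as JSON in quotes. carry_out: Moves the arm, as the interface text tells. Its arguments: {"type":"object","properties":{"deltas":{"type":"array"},"grip":{"type":"number"},"grip_force":{"type":"number"}},"required":["deltas"]}

```bash
mkdir -p pics; ls; cat > h.py <<'E'
import numpy as np,cv2
from plant import ctrl
from scipy.spatial.transform import Rotation as R
def cam(n):
    m=ctrl.camera_model(n);return np.array(m["intrinsics"]),np.array(m["extrinsics"])
def world(n,u,v,d):
    K,E=cam(n);u,v,d=map(np.asarray,(u,v,d))
    p=np.stack([(u-K[0,2])/K[0,0]*d,(v-K[1,2])/K[1,1]*d,d],-1)
    return (p-E[:3,3])@E[:3,:3]
def cloud(n,d):
    v,u=np.mgrid[:d.shape[0],:d.shape[1]];return world(n,u,v,d)
def proj(n,p):
    K,E=cam(n);c=E[:3,:3]@np.asarray(p)+E[:3,3];q=K@c;return q[:2]/q[2]
def save(n,im): cv2.imwrite("pics/"+n+".png",cv2.cvtColor(im,cv2.COLOR_RGB2BGR))
E
python3 - <<'E'
from h import *
np.set_printoptions(precision=4,suppress=True)
for n in("scene","top"):
    im,d=ctrl.read_camera(n);save(n+"0",im);np.save(n+"0.npy",d)
    K,E=cam(n);print(n,K[0,0],"pos",-E[:3,:3].T@E[:3,3],"\n",E[:3,:3])
    for q in("weight","weight_slot","lower_weight","lower_weight_slot","tester","pan","brass_a"):
        for r in ctrl.find_in(n,q)[:2]:
            u,v=r["uv"];dd=d[int(v),int(u)];print(q,round(r["score"],2),np.round(r["uv"],1),world(n,u,v,dd))
print(ctrl.get_state())
E
```

```text
pics
scene 476.09057845090814 pos [ 0.979  -0.4742  1.0846] 
 [[ 0.8216  0.5698 -0.0153]
 [ 0.4704 -0.6929 -0.5464]
 [-0.322   0.4418 -0.8374]]
weight 0.95 [169.4 295.2] [ 0.5447 -0.2602  0.006 ]
weight_slot 0.94 [168.3 293.9] [ 0.5398 -0.2589  0.0045]
weight_slot 0.35 [272.8 167. ] [0.5941 0.1073 0.1463]
lower_weight 0.59 [274.  165.9] [0.5935 0.1134 0.1436]
lower_weight_slot 0.72 [272.6 163.2] [0.5854 0.1194 0.142 ]
tester 0.71 [264.7 187.2] [0.5758 0.0975 0.055 ]
pan 0.69 [275.6 152.6] [0.5967 0.1147 0.1971]
brass_a 0.58 [201.6 262.8] [ 0.5538 -0.1492  0.0021]
brass_a 0.57 [137. 324.] [ 0.5332 -0.3571  0.0167]
top 484.3216486532489 pos [0.3813 0.0393 1.6642] 
 [[-0.0233 -0.9997  0.0038]
 [-0.9911  0.0226 -0.1309]
 [ 0.1308 -0.0069 -0.9914]]
weight 0.73 [347.6 206.2] [ 0.5466 -0.2734  0.0256]
weight_slot 0.71 [228.1 190.7] [0.5849 0.1224 0.1995]
weight_slot 0.7 [341.5 206.1] [ 0.5466 -0.2512  0.0337]
lower_weight 0.81 [227.4 192.6] [0.5791 0.1246 0.1998]
lower_weight 0.3 [231.5 132.3] [ 0.8202  0.1187 -0.0005]
lower_weight_slot 0.83 [229.8 195.7] [0.5766 0.1205 0.1431]
lower_weight_slot 0.57 [372.3 209.6] [ 0.5354 -0.3629  0.0006]
tester 0.91 [234.  212.2] [0.5328 0.1123 0.0488]
pan 0.5 [228.9 187.5] [0.5947 0.1198 0.1995]
brass_a 0.68 [312.5 206. ] [ 0.5502 -0.1541  0.0242]
brass_a 0.6 [372.7 209.4] [ 0.536  -0.3643  0.0007]
{'time': 0.8, 'qpos': array([ 1.146 ,  0.2862,  1.5766, -0.    ,  1.2786, -0.15  ]), 'dq': array([ 0.0007,  0.0011, -0.0006,  0.0008, -0.0032,  0.0014]), 'joint_efforts': array([  0.0001, -40.5927, -29.2919,  -0.0002,   0.0006,   0.    ]), 'eef_pos': array([0.1831, 0.6497, 0.2314]), 'tcp_rot': array([0.137 , 0.9906, 0.0001, 0.    ]), 'contact_force': array([0.2708, 1.1946, 0.4226]), 'wrist_torque': array([-0.0479,  0.0011, -0.001 ]), 'finger_force': 0.0, 'opening': 1.0019572866713296}
```

```bash
python3 - <<'E'
import cv2,numpy as np
s=cv2.imread("pics/scene0.png");t=cv2.imread("pics/top0.png")
a=cv2.resize(s[240:350,110:230],(400,367),interpolation=cv2.INTER_CUBIC)
b=cv2.resize(s[110:220,215:335],(400,367),interpolation=cv2.INTER_CUBIC)
c=cv2.resize(t[160:225,290:400],(400,236),interpolation=cv2.INTER_CUBIC)
d=cv2.resize(t[160:225,190:300],(400,236),interpolation=cv2.INTER_CUBIC)
cv2.imwrite("pics/crop0.png",np.vstack([np.hstack([a,b])[:367],np.hstack([c,d])])[:600])
E
```

```text
(no output)
```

View pics/scene0.png

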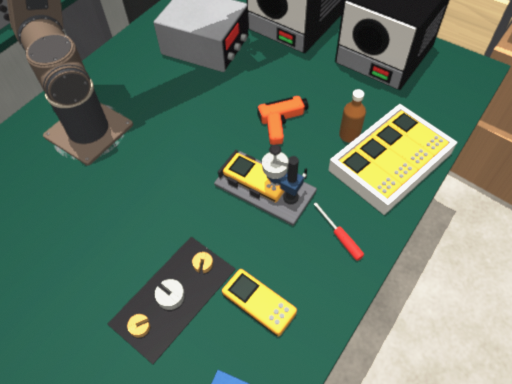

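View pics/crop0.png

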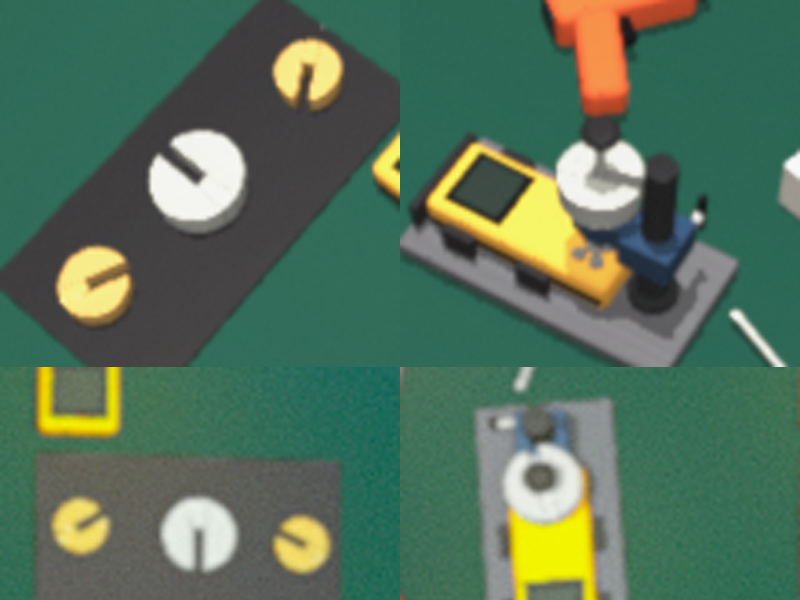

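```bash
cat > meas.py <<'E'
from h import *
np.set_printoptions(precision=4,suppress=True)
im=cv2.cvtColor(cv2.imread("pics/top0.png"),cv2.COLOR_BGR2RGB).astype(int);d=np.load("top0.npy")
ims=cv2.cvtColor(cv2.imread("pics/scene0.png"),cv2.COLOR_BGR2RGB).astype(int);ds=np.load("scene0.npy")
def onplane(n,u,v,z):
    K,E=cam(n);o=-E[:3,:3].T@E[:3,3]
    r=np.stack([(u-K[0,2])/K[0,0],(v-K[1,2])/K[1,1],np.ones_like(u,dtype=float)],-1)@E[:3,:3]
    return (o+r*((z-o[2])/r[:,2])[:,None])[:,:2]
for n,I,D in(("top",im,d),("scene",ims,ds)):
    C=cloud(n,D)
    for nm,c,z in(("weight",(.547,-.268),.030),("lower",(.585,.12),.146)):
        near=(np.hypot(C[...,0]-c[0],C[...,1]-c[1])<.06)
        lo=near&(C[...,2]>z-.012)&(C[...,2]<z+.012)
        wh=near&(I.min(-1)>150)
        v,u=np.nonzero(wh);P=onplane(n,u,v,z)
        h,_,_=0,0,0
        ((x,y),r)=cv2.minEnclosingCircle(P.astype(np.float32))
        dark=near&(I.max(-1)<140)
        v2,u2=np.nonzero(dark);Q=onplane(n,u2,v2,z)
        k=np.hypot(*(Q-[x,y]).T);q=Q[(k<.029)]-[x,y]
        print(n,nm,"circ",x,y,r,"depthz",np.median(C[...,2][wh]),"dark mean",q.mean(0),np.degrees(np.arctan2(*q.mean(0)[::-1])),len(q))
    for nm,zz,c in(("knob",.198,(.59,.12)),("column",.186,(.64,.12))):
        m=(np.abs(C[...,2]-zz)<.008)&(np.hypot(C[...,0]-c[0],C[...,1]-c[1])<.04)
        print(n,nm,m.sum(),C[m].mean(0),np.ptp(C[m],0) if m.any() else 0)
E
python3 meas.py
```

```text
top weight circ 0.5479702353477478 -0.2609890103340149 0.03502289950847626 depthz 0.02905270289619442 dark mean [-0.012   0.0008] 176.0919760375616 11
top lower circ 0.5886350870132446 0.12453305721282959 0.0361638106405735 depthz 0.1450301130035978 dark mean [0.006  0.0006] 5.87021088196496 49
top knob 71 [0.5878 0.1244 0.1968] [0.0505 0.0277 0.0152]
top column 53 [0.6356 0.1267 0.1867] [0.0481 0.0217 0.014 ]
scene weight circ 0.5478991866111755 -0.2599746286869049 0.03382733091711998 depthz 0.029382473170569627 dark mean [-0.0128  0.0003] 178.47486988181936 54
scene lower circ 0.5893739461898804 0.12245755642652512 0.033115215599536896 depthz 0.14558841976329379 dark mean [0.0017 0.009 ] 79.6086330832735 53
scene knob 99 [0.5896 0.121  0.1962] [0.0277 0.0257 0.0119]
scene column 94 [0.637  0.1245 0.185 ] [0.0507 0.0266 0.0142]
```

Emit:
carry_out --deltas '[0,0,-0.06,0,0,0]' --grip 100

```text
time: 0.92
eef_pos: [0.1819, 0.6468, 0.2841]
tcp_rot: [0.137, 0.991, -0.007, -0.002]
contact_force: [-0.1, 0.8, 0.4]
opening: 0.999
finger_force: 0.0
```

```bash
cat > rect.py <<'E'
from h import *
import sys
def rect(n,im,c,z,half=.06,N=400):
    # image up = +x world, left = +y world
    w=[(c[0]+half,c[1]+half,z),(c[0]+half,c[1]-half,z),(c[0]-half,c[1]-half,z),(c[0]-half,c[1]+half,z)]
    M=cv2.getPerspectiveTransform(np.float32([proj(n,p) for p in w]),np.float32([[0,0],[N,0],[N,N],[0,N]]))
    r=cv2.warpPerspective(im,M,(N,N),flags=cv2.INTER_CUBIC)
    cv2.circle(r,(N//2,N//2),int(.033*N/2/half),(255,0,0),1);return r
if __name__=="__main__":
    o=[rect(n,cv2.imread(f"pics/{n}0.png"),(.589,.123),.146) for n in("scene","top")]
    cv2.imwrite("pics/rect0.png",np.hstack(o))
E
python3 rect.py
```

```text
(no output)
```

View pics/rect0.png

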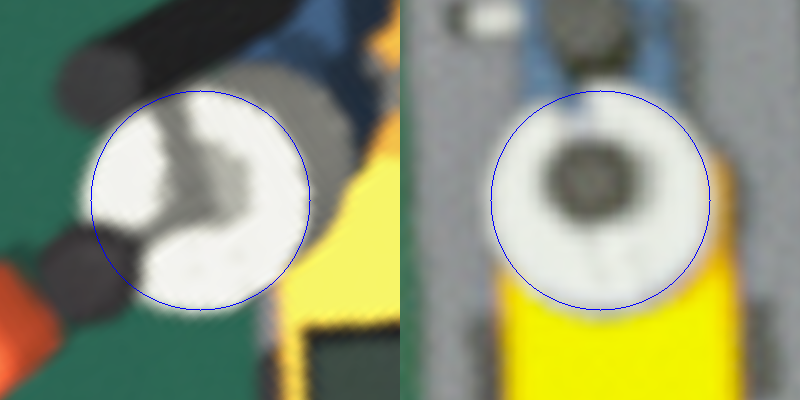

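```bash
cat > go.py <<'E'
# usage: go.py x y z f_deg  -> rows from the current pose (tool straight down, tool y at world angle f)
from h import *
import sys
def rot(f):
    a=np.radians(f+90)/2;return R.from_quat([np.cos(a),np.sin(a),0,0])
def rows(p0,r0,p,f,vmax=.06,wmax=.18):
    dp=r0.inv().apply(np.asarray(p)-p0);rv=(r0.inv()*rot(f)).as_rotvec()
    n=int(np.ceil(max(np.linalg.norm(dp)/vmax,np.linalg.norm(rv)/wmax,1)))
    return [np.round(np.r_[dp,rv]*k/n,4).tolist() for k in range(1,n+1)]
if __name__=="__main__":
    s=ctrl.get_state();r0=R.from_quat(s["tcp_rot"]);p0=s["eef_pos"]
    y=r0.as_matrix()[:,1];print("now",np.round(p0,4),"f",round(float(np.degrees(np.arctan2(y[1],y[0]))),1),"tilt",np.round(r0.as_matrix()[:2,2],4),"q6",s["qpos"][5])
    a=list(map(float,sys.argv[1:]))
    for i in range(0,len(a),4):
        Q=rows(p0,r0,a[i:i+3],a[i+3]);print(len(Q));[print(q) for q in Q]
        p0=np.array(a[i:i+3]);r0=rot(a[i+3])
E
python3 go.py .4 .37 .29 32 .52 .12 .29 -10 .548 -.10 .26 -50 .548 -.26 .1 -82.5
```

```text
now [0.1819 0.6468 0.2841] f 74.2 tilt [-0.006  -0.0132] q6 -0.14997666332527365
6
[-0.0475, -0.0345, -0.0006, -0.0024, 0.0005, 0.1229]
[-0.095, -0.0691, -0.0012, -0.0048, 0.0011, 0.2458]
[-0.1425, -0.1036, -0.0018, -0.0072, 0.0016, 0.3686]
[-0.19, -0.1382, -0.0023, -0.0096, 0.0022, 0.4915]
[-0.2375, -0.1727, -0.0029, -0.0121, 0.0027, 0.6144]
[-0.285, -0.2072, -0.0035, -0.0145, 0.0032, 0.7373]
5
[-0.0551, -0.0061, 0.0, 0.0, 0.0, 0.1466]
[-0.1102, -0.0123, 0.0, 0.0, 0.0, 0.2932]
[-0.1654, -0.0184, 0.0, 0.0, 0.0, 0.4398]
[-0.2205, -0.0246, 0.0, 0.0, 0.0, 0.5864]
[-0.2756, -0.0307, 0.0, 0.0, 0.0, 0.733]
4
[-0.0529, 0.0164, 0.0075, 0.0, 0.0, 0.1745]
[-0.1059, 0.0329, 0.015, 0.0, 0.0, 0.3491]
[-0.1588, 0.0493, 0.0225, 0.0, 0.0, 0.5236]
[-0.2118, 0.0658, 0.03, 0.0, 0.0, 0.6981]
4
[-0.0257, 0.0306, 0.04, 0.0, 0.0, 0.1418]
[-0.0514, 0.0613, 0.08, 0.0, 0.0, 0.2836]
[-0.0771, 0.0919, 0.12, 0.0, 0.0, 0.4254]
[-0.1028, 0.1226, 0.16, 0.0, 0.0, 0.5672]
```

Emit:
carry_out --deltas '[-0.055,-0.04,0,0,0,0.14,-0.11,-0.08,0,0,0,0.28,-0.165,-0.12,0,0,0,0.42,-0.22,-0.16,0,0,0,0.57,-0.275,-0.2,0,0,0,0.71]'

```text
time: 1.55
eef_pos: [0.3774, 0.4025, 0.2917]
tcp_rot: [0.475, 0.88, 0.0, 0.0]
contact_force: [0.5, 0.1, 0.7]
opening: 0.999
finger_force: 0.0
```

Emit:
carry_out --deltas '[-0.055,-0.006,0,0,0,0.15,-0.11,-0.012,0,0,0,0.29,-0.165,-0.018,0,0,0,0.44,-0.22,-0.025,0,0,0,0.59,-0.276,-0.031,0,0,0,0.73]'

```text
time: 2.17
eef_pos: [0.5039, 0.1554, 0.2917]
tcp_rot: [0.758, 0.653, 0.0, 0.0]
contact_force: [0.3, 0.4, 0.9]
opening: 1.002
finger_force: 0.0
```

Emit:
carry_out --deltas '[-0.053,0.016,0.008,0,0,0.17,-0.106,0.033,0.015,0,0,0.35,-0.159,0.049,0.022,0,0,0.52,-0.212,0.066,0.03,0,0,0.7]'

```text
time: 2.68
eef_pos: [0.5383, -0.064, 0.2616]
tcp_rot: [0.936, 0.353, 0.001, 0.0]
contact_force: [1.2, -0.7, -0.4]
opening: 0.999
finger_force: 0.0
```

```bash
python3 go.py .548 -.2605 .12 -82.5
```

```text
now [ 0.5383 -0.064   0.2616] f -48.7 tilt [ 0.0012 -0.0002] q6 0.5442922996870289
5
[-0.0245, 0.0308, 0.0283, 0.0001, -0.0002, 0.118]
[-0.049, 0.0615, 0.0566, 0.0003, -0.0004, 0.236]
[-0.0735, 0.0923, 0.085, 0.0004, -0.0006, 0.354]
[-0.098, 0.1231, 0.1133, 0.0005, -0.0008, 0.4719]
[-0.1225, 0.1539, 0.1416, 0.0007, -0.001, 0.5899]
```

Emit:
carry_out --deltas '[-0.024,0.031,0.028,0,0,0.118,-0.049,0.062,0.057,0,0,0.236,-0.073,0.092,0.085,0,0,0.354,-0.098,0.123,0.113,0,0,0.472,-0.1225,0.154,0.142,0,0,0.59]'

```text
time: 3.3
eef_pos: [0.5491, -0.2601, 0.1188]
tcp_rot: [0.998, 0.066, 0.0, 0.0]
contact_force: [0.0, -0.6, 0.5]
opening: 0.996
finger_force: 0.0
```

```bash
python3 go.py .548 -.2605 .04 -82.5;python3 - <<'E'
from h import *
from rect import rect
ims=[]
for n in("scene","top"):
    im,_=ctrl.read_camera(n);ims.append(rect(n,np.ascontiguousarray(im[...,::-1]),(.548,-.2605),.03,half=.08))
cv2.imwrite("pics/rect1.png",np.hstack(ims))
E
```

```text
now [ 0.5491 -0.2601  0.1188] f -82.4 tilt [ 0.0008 -0.0005] q6 0.8287171248866697
2
[-0.0006, 0.0001, 0.0394, 0.0003, -0.0004, 0.0009]
[-0.0012, 0.0001, 0.0788, 0.0006, -0.0008, 0.0019]
```

View pics/rect1.png

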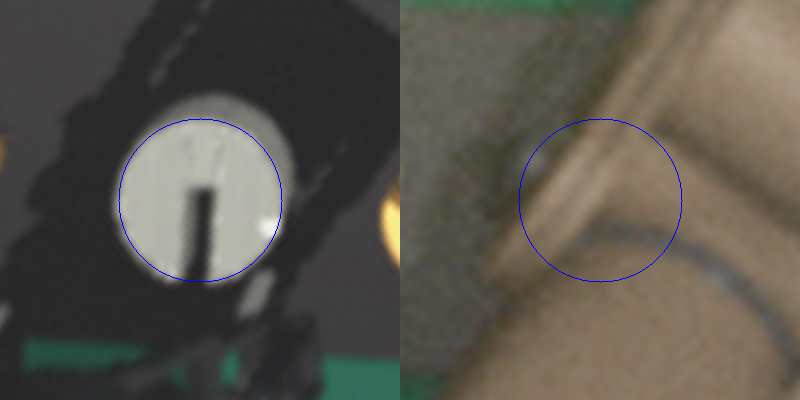

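Emit:
carry_out --deltas '[-0.001,-0.0005,0.04,0,0,0,-0.001,-0.0005,0.08,0,0,0,-0.001,-0.0005,0.105,0,0,0,-0.001,-0.0005,0.117,0,0,0,-0.001,-0.0005,0.117,0,0,0]'

```text
time: 4.03
eef_pos: [0.548, -0.2579, 0.0023]
tcp_rot: [0.998, 0.069, -0.0, -0.0]
contact_force: [0.4, 0.1, -0.6]
opening: 1.005
finger_force: 0.0
```

Emit:
carry_out --deltas '[0,0,0,0,0,0,0,0,0,0,0,0,0,0,0,0,0,0,0,0,0,0,0,0]' --grip 60 --grip_force 50

```text
time: 4.53
eef_pos: [0.5497, -0.2598, 0.0051]
tcp_rot: [0.998, 0.069, 0.002, 0.002]
contact_force: [-0.5, -0.4, 6.1]
opening: 0.762
finger_force: 56.4
```

Emit:
carry_out --deltas '[0,0,-0.01,0,0,0,0,0,-0.04,0,0,0,0,0,-0.09,0,0,0,0,0,-0.15,0,0,0,0,0,-0.16,0,0,0]'

```text
time: 5.15
eef_pos: [0.5499, -0.2594, 0.1674]
tcp_rot: [0.998, 0.068, 0.003, 0.003]
contact_force: [0.2, -0.7, -6.3]
opening: 0.76
finger_force: 58.2
```

```bash
python3 - <<'E'
from h import *
s=ctrl.get_state();print(s["contact_force"],s["wrist_torque"],s["opening"])
E
python3 go.py .49 -.05 .18 -30 .49 .12 .18 10 .535 .21 .165 43
```

```text
[ 0.24370923 -0.67483234 -6.28552484] [-6.14484309e-03 -6.39797409e-05  4.36527204e-02] 0.760223325807888
now [ 0.5499 -0.2594  0.1674] f -82.2 tilt [ 0.0073 -0.0047] q6 0.826138599118593
6
[-0.0051, -0.0359, -0.0023, 0.0014, -0.0006, -0.1517]
[-0.0102, -0.0718, -0.0047, 0.0028, -0.0012, -0.3034]
[-0.0153, -0.1078, -0.007, 0.0041, -0.0018, -0.4551]
[-0.0205, -0.1437, -0.0094, 0.0055, -0.0024, -0.6069]
[-0.0256, -0.1796, -0.0117, 0.0069, -0.003, -0.7586]
[-0.0307, -0.2155, -0.014, 0.0083, -0.0036, -0.9103]
4
[0.0368, -0.0213, 0.0, 0.0, 0.0, -0.1745]
[0.0736, -0.0425, 0.0, 0.0, 0.0, -0.3491]
[0.1104, -0.0638, 0.0, 0.0, 0.0, -0.5236]
[0.1472, -0.085, 0.0, 0.0, 0.0, -0.6981]
4
[0.0202, 0.015, 0.0037, 0.0, 0.0, -0.144]
[0.0404, 0.03, 0.0075, 0.0, 0.0, -0.288]
[0.0606, 0.045, 0.0112, 0.0, 0.0, -0.432]
[0.0808, 0.0599, 0.015, 0.0, 0.0, -0.576]
```

Emit:
carry_out --deltas '[-0.006,-0.042,-0.003,0,0,-0.18,-0.012,-0.085,-0.006,0,0,-0.36,-0.018,-0.127,-0.01,0,0,-0.54,-0.024,-0.17,-0.012,0,0,-0.72,-0.031,-0.215,-0.015,0,0,-0.9]'

```text
time: 5.78
eef_pos: [0.4851, -0.0475, 0.1741]
tcp_rot: [0.867, 0.498, -0.002, -0.002]
contact_force: [0.8, 0.3, -6.0]
opening: 0.758
finger_force: 58.3
```

Emit:
carry_out --deltas '[0.037,-0.021,0,0,0,-0.175,0.074,-0.043,0,0,0,-0.35,0.11,-0.064,0,0,0,-0.525,0.147,-0.085,0,0,0,-0.7]'

```text
time: 6.28
eef_pos: [0.487, 0.1216, 0.1741]
tcp_rot: [0.644, 0.765, -0.002, -0.002]
contact_force: [0.5, -0.0, -6.2]
opening: 0.761
finger_force: 58.4
```

Emit:
carry_out --deltas '[0.02,0.015,0.004,0,0,-0.145,0.04,0.03,0.008,0,0,-0.29,0.06,0.045,0.011,0,0,-0.43,0.081,0.06,0.015,0,0,-0.575,0.081,0.06,0.015,0,0,-0.575]'

```text
time: 6.9
eef_pos: [0.5332, 0.2109, 0.1586]
tcp_rot: [0.402, 0.915, -0.002, -0.003]
contact_force: [-0.7, -0.1, -6.6]
opening: 0.755
finger_force: 58.4
```

```bash
python3 - <<'E'
from h import *
from rect import rect
s=ctrl.get_state();z=s["eef_pos"][2]+.025;c=s["eef_pos"][:2];print(s["eef_pos"],s["opening"])
im,_=ctrl.read_camera("scene")
b=np.ascontiguousarray(im[...,::-1])
cv2.imwrite("pics/rect2.png",np.hstack([rect("scene",b,c,z,.06),cv2.resize(b[90:220,200:330],(400,400),interpolation=cv2.INTER_CUBIC)]))
E
python3 go.py .535 .21 .155 43
```

```text
[0.53323479 0.2108817  0.15859949] 0.7554327317731762
now [0.5332 0.2101 0.159 ] f 42.5 tilt [-0.0064 -0.0014] q6 -0.5426962498093516
1
[-0.0013, 0.0013, 0.004, -0.0057, -0.0033, -0.0093]
```

View pics/rect2.png

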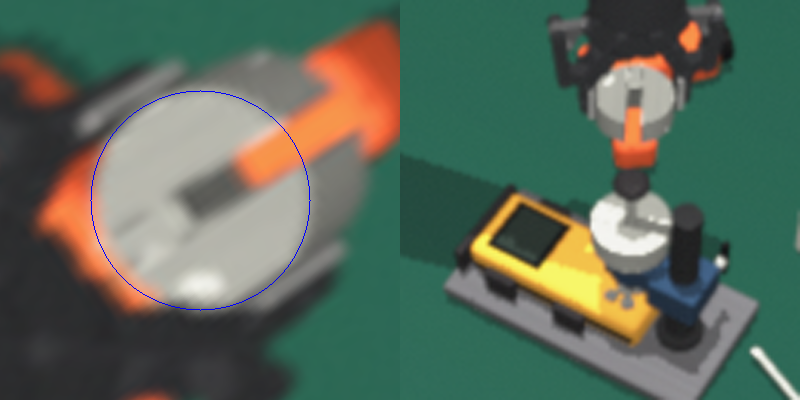

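```bash
python3 go.py .5581 .1749 .1525 42.5
```

```text
now [0.5332 0.2101 0.159 ] f 42.5 tilt [-0.0064 -0.0014] q6 -0.5426962498093516
1
[-0.0428, -0.0053, 0.0064, -0.0057, -0.0033, -0.0005]
```

Emit:
carry_out --deltas '[-0.021,-0.0026,0.0064,-0.006,-0.003,0,-0.0428,-0.0053,0.0064,-0.006,-0.003,0,-0.0428,-0.0053,0.0064,-0.006,-0.003,0,-0.0428,-0.0053,0.0064,-0.006,-0.003,0]'

```text
time: 7.45
eef_pos: [0.5606, 0.1739, 0.1559]
tcp_rot: [0.404, 0.915, 0.002, 0.002]
contact_force: [0.7, -0.3, -5.8]
opening: 0.76
finger_force: 58.4
```

```bash
python3 - <<'E'
from h import *
from rect import rect
s=ctrl.get_state();print(s["eef_pos"])
im,_=ctrl.read_camera("scene")
b=np.ascontiguousarray(im[...,::-1])
r=rect("scene",b,(.5581,.1749),.1775,.06)
q=cv2.resize(b[90:190,230:330],(400,400),interpolation=cv2.INTER_CUBIC)
cv2.imwrite("pics/rect3.png",np.hstack([r,q]))
E
python3 go.py .589 .1235 .1525 42.5
```

```text
[0.56055521 0.17392725 0.15594007]
now [0.5604 0.1743 0.156 ] f 42.4 tilt [0.0062 0.002 ] q6 -0.6121693170462261
1
[-0.0568, -0.0132, 0.0035, 0.006, 0.0027, -0.0019]
```

View pics/rect3.png

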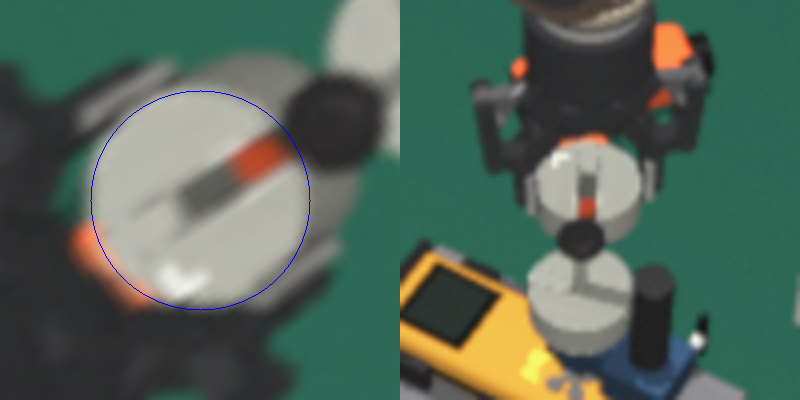

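```bash
python3 - <<'E'
from h import *
np.set_printoptions(precision=4,suppress=True)
im,d=ctrl.read_camera("scene");C=cloud("scene",d)
gray=(im.max(-1).astype(int)-im.min(-1)<25)&(im.min(-1)>125)
for c,z in(((.5584,.1757),.178),((.589,.123),.146)):
    m=gray&(np.hypot(C[...,0]-c[0],C[...,1]-c[1])<.031)&(abs(C[...,2]-z)<.009)
    P=C[m];A=np.c_[P[:,:2]-c,np.ones(len(P))];s=np.linalg.lstsq(A,P[:,2],rcond=None)[0];print(len(P),s,P.mean(0),np.std(P[:,2]-A@s))
m=(im.max(-1)<70)&(abs(C[...,2]-.194)<.012)&(np.hypot(C[...,0]-.589,C[...,1]-.123)<.03);print("knob",m.sum(),C[m].mean(0),C[m].max(0),C[m].min(0))
E
python3 go.py
```

```text
299 [ 0.0001 -0.0106  0.1803] [0.558  0.1763 0.1803] 0.0017638201220414006
306 [ 0.0023 -0.0031  0.1456] [0.5892 0.1195 0.1456] 0.0018647414411619235
knob 86 [0.5896 0.1218 0.1967] [0.6009 0.1351 0.2028] [0.5751 0.1101 0.192 ]
now [0.5603 0.1747 0.156 ] f 42.4 tilt [0.0063 0.002 ] q6 -0.6121464517581591
```

Emit:
carry_out --deltas '[0,0,0.0027,0,0,0,-0.012,-0.0026,0.0027,0,0,0,-0.024,-0.0051,0.0027,0,0,0,-0.03,-0.0064,0.0027,0,0,0,-0.03,-0.0064,0.0027,0,0,0]'

```text
time: 8.18
eef_pos: [0.5763, 0.1477, 0.1533]
tcp_rot: [0.404, 0.915, 0.002, 0.003]
contact_force: [-0.3, 0.5, -6.0]
opening: 0.76
finger_force: 58.4
```

```bash
python3 - <<'E'
from h import *
from rect import rect
s=ctrl.get_state();print(s["eef_pos"],s["contact_force"])
im,_=ctrl.read_camera("scene")
b=np.ascontiguousarray(im[...,::-1])
r=rect("scene",b,(.5740,.1490),.1775,.06)
q=cv2.resize(b[100:180,240:320],(400,400),interpolation=cv2.INTER_CUBIC)
cv2.imwrite("pics/rect4.png",np.hstack([r,q]))
E
```

```text
[0.57630329 0.14774896 0.15334369] [-0.32323892  0.50191671 -5.97356049]
```

View pics/rect4.png

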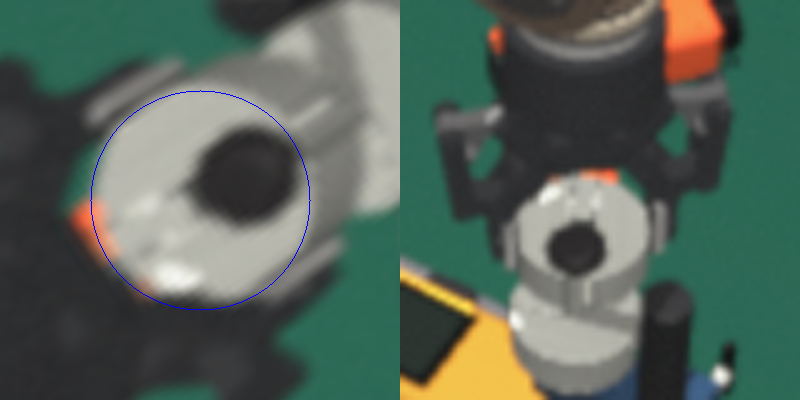

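Emit:
carry_out --deltas '[-0.01,-0.0021,0,0,0,0,-0.02,-0.0043,0,0,0,0]'

```text
time: 8.48
eef_pos: [0.5865, 0.1304, 0.1534]
tcp_rot: [0.403, 0.915, 0.002, 0.003]
contact_force: [-0.6, -0.2, -6.2]
opening: 0.762
finger_force: 58.4
```

Emit:
carry_out --deltas '[-0.005,-0.0011,0,0,0,0,-0.01,-0.0021,0,0,0,0,-0.01,-0.0021,0,0,0,0]'

```text
time: 8.85
eef_pos: [0.5902, 0.1238, 0.1531]
tcp_rot: [0.404, 0.915, 0.004, -0.0]
contact_force: [-2.6, 6.0, -4.5]
opening: 0.759
finger_force: 58.6
```

```bash
cat > look.py <<'E'
from h import *
np.set_printoptions(precision=4,suppress=True)
im,d=ctrl.read_camera("scene");C=cloud("scene",d)
v,u=np.nonzero((im.max(-1)<75)&(abs(C[...,2]-.198)<.012)&(np.hypot(C[...,0]-.589,C[...,1]-.123)<.03))
print("knob",C[v,u].mean(0),len(u))
gray=(im.max(-1).astype(int)-im.min(-1)<30)&(im.min(-1)>120)
m=gray&(np.hypot(C[...,0]-.589,C[...,1]-.123)<.045)&(C[...,2]>.1665)&(C[...,2]<.19)
P=C[m];print("top z",np.median(P[:,2]),"circ",cv2.minEnclosingCircle(P[:,:2].astype(np.float32)))
s=ctrl.get_state();print(s["time"],s["eef_pos"],s["contact_force"])
E
python3 look.py
```

```text
knob [0.59   0.1218 0.1965] 83
top z 0.1772922035062322 circ ((0.5882056355476379, 0.11908552050590515), 0.03622579574584961)
8.9 [0.5902 0.1238 0.1531] [-3.7819  5.5582 -4.1734]
```

Emit:
carry_out --deltas '[0.0035,0.0007,0,0,0,0,0.0035,0.0007,0.003,0,0,0,0.0035,0.0007,0.006,0,0,0,0.0035,0.0007,0.0075,0,0,0,0.0035,0.0007,0.0075,0,0,0]'

```text
time: 9.52
eef_pos: [0.5898, 0.1247, 0.1463]
tcp_rot: [0.403, 0.915, 0.002, 0.003]
contact_force: [-1.1, -0.3, -3.2]
opening: 0.764
finger_force: 58.7
```

Emit:
carry_out --deltas '[0,0,0,0,0,0,0,0,0,0,0,0,0,0,0,0,0,0]' --grip 88

```text
time: 9.9
eef_pos: [0.5903, 0.1251, 0.1468]
tcp_rot: [0.403, 0.915, 0.003, 0.003]
contact_force: [0.7, -0.2, -0.4]
opening: 0.884
finger_force: 0.0
```

```bash
python3 look.py; python3 go.py
```

```text
knob [0.59   0.1217 0.1938] 83
top z 0.16915429293438625 circ ((0.5869054198265076, 0.1192832738161087), 0.0375160276889801)
9.95 [0.5901 0.1251 0.1465] [0.1984 0.8004 0.2377]
now [0.5901 0.1251 0.1465] f 42.5 tilt [0.0079 0.0019] q6 -0.7016539496341228
```

Emit:
carry_out --deltas '[0,0,0,0,0,-0.17,0,0,0,0,0,-0.34,0,0,0,0,0,-0.52,0,0,0,0,0,-0.7,0,0,0,0,0,-0.87]'

```text
time: 10.58
eef_pos: [0.5898, 0.1251, 0.1461]
tcp_rot: [-0.023, 1.0, 0.001, 0.004]
contact_force: [-0.1, -0.6, 0.5]
opening: 0.883
finger_force: 0.0
```

Emit:
carry_out --deltas '[0,0,0,0,0,-0.17,0,0,0,0,0,-0.34,0,0,0,0,0,-0.52,0,0,0,0,0,-0.7,0,0,0,0,0,-0.87]'

```text
time: 11.2
eef_pos: [0.5898, 0.1251, 0.1461]
tcp_rot: [-0.442, 0.897, -0.001, 0.004]
contact_force: [0.0, 0.9, -0.1]
opening: 0.881
finger_force: 0.0
```

```bash
python3 look.py; python3 go.py
python3 - <<'E'
from h import *
from rect import rect
im,_=ctrl.read_camera("scene")
b=np.ascontiguousarray(im[...,::-1])
cv2.imwrite("pics/rect5.png",np.hstack([rect("scene",b,(.589,.1235),.169,.06),cv2.resize(b[100:190,230:320],(400,400),interpolation=cv2.INTER_CUBIC)]))
E
```

```text
knob [0.5892 0.1204 0.1943] 21
top z 0.1690432943910205 circ ((0.5902600288391113, 0.11322677135467529), 0.036710068583488464)
11.25 [0.5898 0.1251 0.1461] [ 0.3944 -0.274  -0.7901]
now [0.5898 0.1251 0.1461] f 142.7 tilt [0.007  0.0019] q6 -2.4508499345382857
```

View pics/rect5.png

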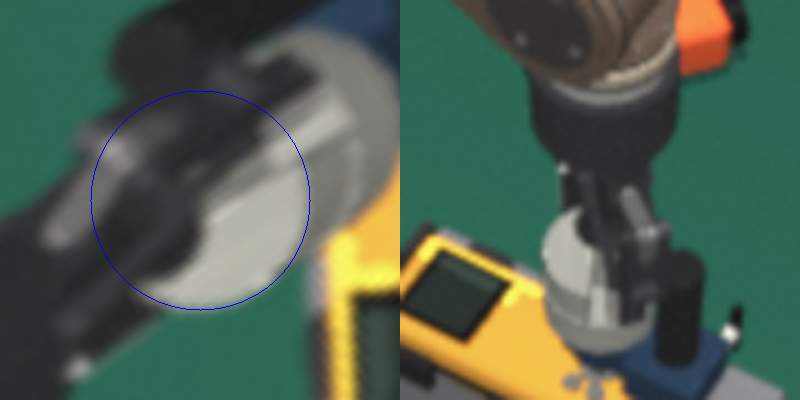

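Emit:
carry_out --deltas '[0,0,0,0,0,0,0,0,0,0,0,0,0,0,0,0,0,0,0,0,0,0,0,0]' --grip 60 --grip_force 50

```text
time: 11.8
eef_pos: [0.5901, 0.1249, 0.1463]
tcp_rot: [-0.439, 0.898, -0.001, 0.004]
contact_force: [1.3, -0.5, 1.8]
opening: 0.755
finger_force: 58.7
```

Emit:
carry_out --deltas '[0,0,-0.003,0,0,0,0,0,-0.006,0,0,0,0,0,-0.007,0,0,0,0,0,-0.007,0,0,0]'

```text
time: 12.3
eef_pos: [0.5881, 0.1252, 0.1511]
tcp_rot: [-0.44, 0.898, 0.0, 0.002]
contact_force: [1.2, -0.3, -6.0]
opening: 0.754
finger_force: 58.1
```

```bash
python3 look.py; python3 go.py
```

```text
knob [0.5875 0.1225 0.197 ] 15
top z 0.17269592853877574 circ ((0.5833491086959839, 0.11471173167228699), 0.03713931515812874)
12.35 [0.5883 0.1251 0.1514] [-0.2696  0.4933 -6.6001]
now [0.5883 0.1251 0.1514] f 142.2 tilt [0.0032 0.0018] q6 -2.44167907039555
```

Emit:
carry_out --deltas '[0,0,-0.002,0,0,0.1,0,0,-0.002,0,0,0.28,0,0,-0.002,0,0,0.46,0,0,-0.002,0,0,0.64,0,0,-0.002,0,0,0.82]'

```text
time: 12.98
eef_pos: [0.5889, 0.1251, 0.154]
tcp_rot: [-0.042, 0.999, 0.001, 0.002]
contact_force: [-0.3, 0.3, -6.4]
opening: 0.754
finger_force: 58.0
```

Emit:
carry_out --deltas '[0,0,0,0,0,0.18,0,0,0,0,0,0.36,0,0,0,0,0,0.54,0,0,0,0,0,0.72,0,0,0,0,0,0.9]'

```text
time: 13.6
eef_pos: [0.5888, 0.1251, 0.154]
tcp_rot: [0.397, 0.918, 0.002, 0.002]
contact_force: [-0.3, -0.1, -6.6]
opening: 0.753
finger_force: 58.0
```

Emit:
carry_out --deltas '[0,0,0,0,0,0.07,0,0,0,0,0,0.07]'

```text
time: 13.85
eef_pos: [0.589, 0.1251, 0.1541]
tcp_rot: [0.425, 0.905, 0.002, 0.002]
contact_force: [0.1, -0.0, -6.0]
opening: 0.753
finger_force: 58.0
```

```bash
python3 look.py; python3 go.py
```

```text
knob [0.5905 0.1211 0.1964] 80
top z 0.17545925559551517 circ ((0.590857744216919, 0.12171933799982071), 0.03805431351065636)
13.9 [0.589  0.1251 0.1542] [ 0.2688  0.5191 -6.1872]
now [0.589  0.1251 0.1542] f 39.7 tilt [0.005  0.0018] q6 -0.6529054027925069
```

Emit:
carry_out --deltas '[0,0,0.003,0,0,0,0,0,0.006,0,0,0,0,0,0.007,0,0,0,0,0,0.007,0,0,0]'

```text
time: 14.4
eef_pos: [0.5896, 0.125, 0.1484]
tcp_rot: [0.426, 0.905, 0.002, 0.002]
contact_force: [-2.2, 0.2, -0.7]
opening: 0.754
finger_force: 58.4
```

```bash
python3 look.py; python3 - <<'E'
from h import *
from rect import rect
im,_=ctrl.read_camera("scene")
b=np.ascontiguousarray(im[...,::-1])
cv2.imwrite("pics/rect6.png",np.hstack([rect("scene",b,(.589,.1230),.171,.06),cv2.resize(b[115:185,240:310],(400,400),interpolation=cv2.INTER_CUBIC)]))
E
```

```text
knob [0.5896 0.1217 0.1948] 79
top z 0.17027797250242194 circ ((0.5919997096061707, 0.12229619920253754), 0.036976322531700134)
14.45 [0.5896 0.1251 0.1484] [-1.9373 -0.0194 -0.5751]
```

View pics/rect6.png

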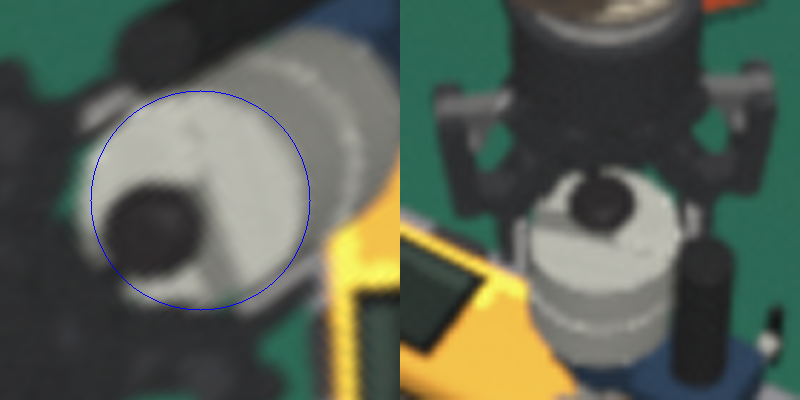

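Emit:
carry_out --deltas '[0,0,0,0,0,0,0,0,0,0,0,0,0,0,0,0,0,0]' --grip 95

```text
time: 14.88
eef_pos: [0.5902, 0.1251, 0.1485]
tcp_rot: [0.426, 0.905, 0.003, 0.003]
contact_force: [0.1, 0.0, 0.0]
opening: 0.95
finger_force: 0.0
```

Emit:
carry_out --deltas '[0,0,-0.015,0,0,0,0,0,-0.04,0,0,0,0,0,-0.08,0,0,0,0,0,-0.13,0,0,0]'

```text
time: 15.38
eef_pos: [0.5883, 0.1248, 0.2792]
tcp_rot: [0.426, 0.905, 0.002, 0.002]
contact_force: [-0.0, -0.2, -0.2]
opening: 0.947
finger_force: 0.0
```

Emit:
carry_out --deltas '[0.05,-0.02,0,0,0,0,0.1,-0.04,0,0,0,0,0.1,-0.1,0,0,0,0,0.1,-0.1,0,0,0,0]'

```text
time: 15.88
eef_pos: [0.445, 0.1376, 0.2772]
tcp_rot: [0.426, 0.905, 0.002, 0.003]
contact_force: [1.1, 0.2, 0.1]
opening: 0.951
finger_force: 0.0
```

```bash
python3 look.py; python3 go.py; python3 - <<'E'
from h import *
from rect import rect
o=[]
for n in("scene","top"):
    im,_=ctrl.read_camera(n);o.append(rect(n,np.ascontiguousarray(im[...,::-1]),(.589,.1235),.169,.06))
cv2.imwrite("pics/rect7.png",np.hstack(o))
E
```

```text
knob [0.5899 0.1202 0.1942] 73
top z 0.16924207379689896 circ ((0.5923662185668945, 0.12488216161727905), 0.03562656044960022)
15.925 [0.447  0.138  0.2781] [-0.0086 -0.0483  0.6305]
now [0.447  0.138  0.2781] f 39.6 tilt [0.0092 0.0022] q6 -0.6096441087743891
```

View pics/rect7.png

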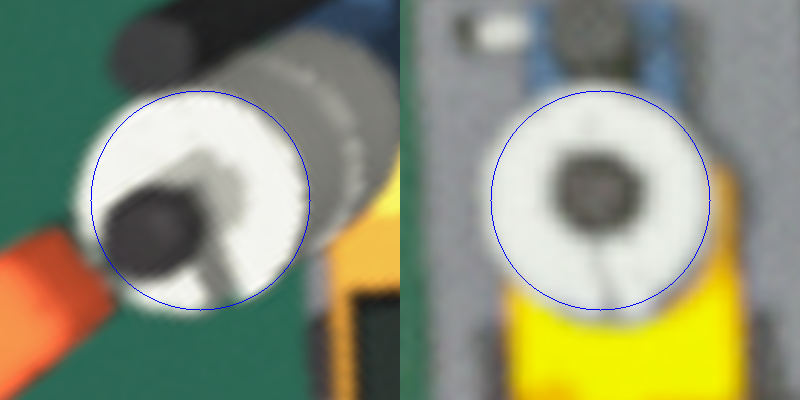

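```bash
python3 -c "
from plant import ctrl;print(ctrl.sign_off())"
```

```text
the job is handed in; nothing more can be done
None
```

The steel weight is on the stem, resting on the lower weight with its slot at about −160° (the lower slot was at about +17°), and the job was handed in at about 16 s; the lower slot was hidden at the end, so I could not confirm it had not turned, and no verdict came back.

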